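# Point out the steel lid and its pail at the beach-litter sorting table

## Task

A metal jar lid has got in among the beach plastics: show your partner across the table which piece it is and where it goes. Point at the steel lid with your fingertips, a few centimetres above its middle, and stay there for two seconds; then go and point in the same way just above the open mouth of the steel pail, and finish there, still pointing. Touch none of the pieces or tubs, and travel well above the others so that you point at nothing else.

Things in the scene. Friction and masses are not known exactly. Their poses are not given: they have to be found in the camera images.
- steel_lid: the piece to point out: a bare, silver steel twist-off jar lid, 68 mm across and 12 mm high, lying flat with its top up on a black rubber mat (4 mm thick, mat top at z = 0.004). Loose. Origin at the centre of its underside, z up; its top is 12 mm above the origin
- steel_pail: small silver galvanised pail for metal, 106 mm across the rim, 80 mm across the foot, 85 mm high, wall 3 mm, open on top with old crown caps in its bottom and a thin wire handle folded down outside; stands loose on the mat in the far row of three tubs. Origin at the centre of its underside, z up
- steel_pail_mouth (a point): centre of the steel pail's mouth, level with its rim, 85 mm above its underside; z up
- blue_tub: blue plastic tub for hard plastic, 105 mm across the rim, 85 mm high, in the row of three; loose, not to be touched. Origin at the centre of its underside
- yellow_tub: yellow plastic tub for rubber and dark scraps, 105 mm across the rim, 85 mm high, in the row of three; loose, not to be touched. Origin at the centre of its underside
- blue_lid: blue plastic screw lid, 68 mm across, 15 mm high, the shape of the steel one; loose, lying flat, not to be touched. Origin at the centre of its underside
- yellow_cap: yellow plastic detergent cap, 42 mm across, 32 mm high, standing; loose, not to be touched. Origin at the centre of its underside
- net_float: orange fishing-net float, 80 mm across, 45 mm high, lying flat with its dark hole up; loose, not to be touched. Origin at the centre of its underside
- green_bottle: green plastic bottle with a white cap, 50 mm across, 88 mm high, standing, the tallest thing on the mats; loose, not to be touched. Origin at the centre of its underside
- lighter: red pocket lighter with a metal end, 82 x 24 x 12 mm, lying; loose, not to be touched. Origin on its underside, x along it

How it is judged:
On the way:
1. the fingertips point at the steel lid (grasp point within 30 mm of its centre, tips 2 to 65 mm above it) for 1.8 s (horizontal distance between the grasp point and steel_lid below 0.03 m and z of the grasp point in the frame of steel_lid between 0.033 and 0.096 m and distance of each of steel_lid, steel_pail, blue_lid, yellow_cap, net_float, green_bottle, lighter, blue_tub, yellow_tub from where it was at the start of the episode below 0.005 m), for 1.8 s.
At the end, for the whole second after the job is handed in: The steel lid was pointed at first. The grasp point is now within 35 mm (level) of the centre of the steel pail's mouth, fingertips between 10 mm below and 65 mm above its rim, and every piece and tub is within 5 mm of where it started, lid and pail at rest (horizontal distance between the grasp point and steel_pail_mouth below 0.035 m and z of the grasp point in the frame of steel_pail_mouth between 0.009 and 0.084 m and distance of each of steel_lid, steel_pail, blue_lid, yellow_cap, net_float, green_bottle, lighter, blue_tub, yellow_tub from where it was at the start of the episode below 0.005 m and linear speed of each of steel_lid, steel_pail below 0.02 m/s); the robot touches nothing.
It fails at once if the robot touches a piece or a tub (more than 0.5 N) (contact force between any of the fingers, the arm and steel_lid above 0.5 N or contact force between any of the fingers, the arm and steel_pail above 0.5 N or contact force between any of the fingers, the arm and blue_lid above 0.5 N or contact force between any of the fingers, the arm and yellow_cap above 0.5 N or contact force between any of the fingers, the arm and net_float above 0.5 N or contact force between any of the fingers, the arm and green_bottle above 0.5 N or contact force between any of the fingers, the arm and lighter above 0.5 N or contact force between any of the fingers, the arm and blue_tub above 0.5 N or contact force between any of the fingers, the arm and yellow_tub above 0.5 N).
It fails at once if a piece or a tub is shifted or lifted by more than 8 mm (distance of any of steel_lid, steel_pail, blue_lid, yellow_cap, net_float, green_bottle, lighter, blue_tub, yellow_tub from where it was at the start of the episode above 0.008 m).
It fails at once if the fingertips come down over another piece or tub as if to point at it (within 20 mm of its centre and less than 30 mm above it) ((horizontal distance between the grasp point and blue_lid below 0.02 m and height (world z) of the grasp point below 0.067 m) or (horizontal distance between the grasp point and yellow_cap below 0.02 m and height (world z) of the grasp point below 0.085 m) or (horizontal distance between the grasp point and net_float below 0.02 m and height (world z) of the grasp point below 0.098 m) or (horizontal distance between the grasp point and green_bottle below 0.02 m and height (world z) of the grasp point below 0.141 m) or (horizontal distance between the grasp point and lighter below 0.02 m and height (world z) of the grasp point below 0.065 m) or (horizontal distance between the grasp point and blue_tub below 0.02 m and height (world z) of the grasp point below 0.138 m) or (horizontal distance between the grasp point and yellow_tub below 0.02 m and height (world z) of the grasp point below 0.138 m)).
It also fails if it takes over 45 s, if anything falls off the work surface, if the arm or the gripper's body presses on something with over 40 N, if the wrist force passes 120 N, or if a joint passes its speed limit or range.

## Robot

A 6-joint arm with a two-finger parallel gripper is mounted at the origin on the work surface. World frame = base frame: x ahead of the robot, y to its left, z up, the work surface at z = 0. Lengths are in m, angles in rad, forces in N, time in s.
With the tool pointing down it reaches from about 0.225 to 0.875 m from the base axis. Payload 3.4 kg.
Tool frame: the origin (TCP) lies on the centre line of the jaws, within the pads' length; the fingertips stand 11 mm ahead of it and the grasp point (between the pads) lies 8 mm behind it; z points along the fingers, y is the line along which they close (so a half turn about z gives the same grasp; the last joint's range is limited). The gripper opens to 85 mm and grips with 20 to 120 N. Pads are 22 mm wide; open, the fingers measure 114 mm over their backs; the gripper's body (76 mm by 85 mm) begins 54 mm behind the grasp point. The pads swing forward as they close: fully open they stand 13 mm farther back than shut.
Start: joints at [-1.251, 0.276, 1.505, -0, 1.361, -0.121], TCP at [0.245, -0.52, 0.242] pointing down, gripper open.
Joint ranges: [-2.89, 2.89], [-0.75, 2.08], [0.22, 2.7], [-1.18, 4.32], [0.11, 2.71], [-2.7, 2.7]. Speed limits (rad/s): [2.57, 2.57, 3.14, 3.14, 3.14, 3.14].

## Interface

Orientations are given as a unit quaternion [w, x, y, z].
In Python, from rig import manip, eyes, job gives the robot as it stands.
- The arm moves only by the tool drive_tool, never from a script. Its argument "rows" is a list of rows, each a list of 3 entries, a list of its own where there are three numbers: the turn, a rotation vector about the world's x, y, z in rad, then the shift along the world's x, y, z in cm, then the finger opening in cm, from 0 to 8.54. A call has 1 to 8 rows; each row shifts and turns the commanded pose from where the row before left it; what a row does not reach is not made up. A row lasts 1/8 s, in which the tool goes at most 62.5 mm and 10.7 degrees, less where a joint would pass 70% of its speed; a pose out of reach is approached as far as the arm can. A call is refused whole if a number of a shift passes 6.25 or a number of a turn 0.188, either way. A call with a gripper value outside its range is refused whole. The fingers move at their own pace and stop on an object; "force" is the grip in N (left out, the last holds). Time passes only in rows, so rows that do not move let the fingers close. It gives the time, the measured TCP pose, the force, the opening and the grip force at its end, in the units of the state.
- manip.get_state(): the state, without advancing time (a new reading comes with each control period).
- eyes.get_image(name): name is "scene" or "side" or "wrist"; returns the picture (480x640x3 uint8, red, green, blue); there is no depth.
- eyes.get_calibration(name): a dict with "camera_matrix" (3x3 intrinsics, pixels), "view" (4x4, takes a point from world to camera coordinates). Camera axes: x right, y up, looking along -z (the intrinsics and any distortion apply to the point x, -y, -z); pixel columns grow to the right and rows downward; lengths in m; the calibration is good to about 2 mm. A picture is of the moment at which its call begins: read the wrist's pose just before it. get_calibration takes no time and is no camera call; for the wrist camera it gives the pose at the moment of the call.
- job.sign_off(): hands the job in; it is judged then, once.
The state is a dict: "clock": time; "qpos": joint angles; "qd": joint speeds; "effort": joint torques, N m; "position": TCP position; "ee_rot": TCP orientation; "contact_force": force on the tool from outside, world axes, zero at the start; "moment": the same for the moment, N m; "width": finger opening in m; "gripper_force": force on a finger pad.
Only numpy, scipy, OpenCV 4.12 (cv2) and the standard library are available. Lean on these libraries where they do the work, as an engineer would, in place of code of your own. Each camera call takes 0.05 s, during which the arm holds its last target. There are 200 camera calls.

## Working session

There is one attempt and no reset: what is moved stays moved. The work goes in short steps, Python scripts to look and compute and a tool call to move; the robot and the scene stay as the last step left them, time stands still between calls to the robot, and variables do not carry over. Pictures are saved under pics/ and viewed, at most 10 in all, crops included, and the job is handed in when it is done.

Besides the shell and the picture viewer there is one more tool, called after "Emit:" as name(argument=value, ...), one argument or row to a line, values as JSON. drive_tool: Moves the arm, as the interface text tells. Its arguments: {"type":"object","properties":{"rows":{"type":"array"},"force":{"type":"number"}},"required":["rows"]}

```bash
mkdir -p pics; cat > h.py <<'E'
import numpy as np, cv2
from rig import manip, eyes, job
def snap(n,f):
    c=eyes.get_calibration(n); im=eyes.get_image(n)
    cv2.imwrite('pics/'+f,cv2.cvtColor(im,cv2.COLOR_RGB2BGR)); return c
def ray(c,u,v,z):
    K=np.array(c['camera_matrix']);V=np.array(c['view'])
    d=np.linalg.inv(K)@[u,v,1]; d=V[:3,:3].T@(d*[1,-1,-1]); o=-V[:3,:3].T@V[:3,3]
    return (o+d*(z-o[2])/d[2]).round(4)
E
python3 - <<'E'
from h import *
for n in('scene','side'):
    c=snap(n,n+'.png'); print(n,c)
s=manip.get_state();print(s['position'],s['ee_rot'],s['width'],s['clock'])
E
```

```text
scene {'camera_matrix': array([[463.09470201,   0.        , 323.79157473],
       [  0.        , 463.09470201, 235.05058302],
       [  0.        ,   0.        ,   1.        ]]), 'view': array([[ 0.55102831,  0.83430176, -0.0175608 , -0.29163131],
       [-0.61516845,  0.42033739,  0.66699644,  0.24869347],
       [ 0.56385777, -0.35673107,  0.74485392, -1.29366013],
       [ 0.        ,  0.        ,  0.        ,  1.        ]])}
side {'camera_matrix': array([[566.24627957,   0.        , 309.14067458],
       [  0.        , 566.24627957, 234.63244291],
       [  0.        ,   0.        ,   1.        ]]), 'view': array([[-0.98510416, -0.17142796,  0.01349995,  0.5097667 ],
       [ 0.1305845 , -0.69469482,  0.70735196, -0.12493982],
       [-0.11188156,  0.69857824,  0.70673259, -1.02389882],
       [ 0.        ,  0.        ,  0.        ,  1.        ]])}
[ 0.24517688 -0.51961968  0.24152665] [-8.13502613e-04  9.75815151e-01  2.18595803e-01 -6.77785704e-05] 0.0854754832190167 0.1
```

View pics/scene.png

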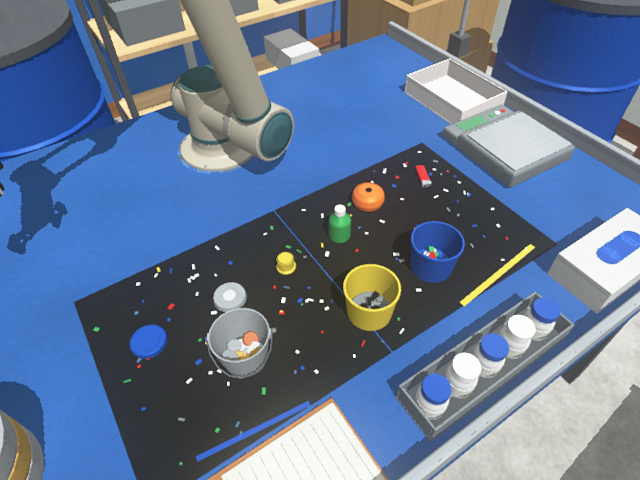

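View pics/side.png

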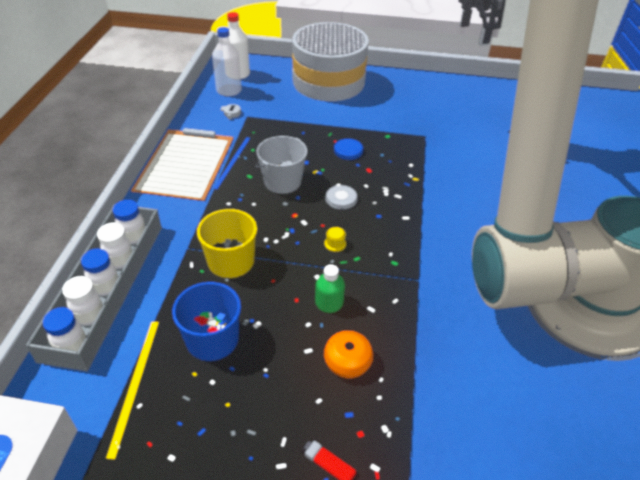

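Scene view: the steel lid is at about (230,296), just beside the pail, whose rim is centred near (240,336). Blue lid is at (149,340). Side view: the lid is at (341,194) and the pail rim centre at (282,151).

```bash
python3 - <<'E'
from h import *
c=eyes.get_calibration('scene');d=eyes.get_calibration('side')
for n,p,q,z in(('lid',(230,296),(341,194),.016),('mouth',(240,336),(282,151),.089),('bluelid',(149,339),(348,148),.019),('ycap',(286,257),(336,234),.036),('bottle',(340,210),(331,270),.092),('yellow',(372,284),(228,228),.089)):
    print(n,ray(c,*p,z),ray(d,*q,z))
E
```

```text
lid [ 0.4863 -0.1987  0.016 ] [ 0.4832 -0.1971  0.016 ]
mouth [ 0.6232 -0.2322  0.089 ] [ 0.6158 -0.226   0.089 ]
bluelid [ 0.491  -0.3685  0.019 ] [ 0.4885 -0.3584  0.019 ]
ycap [ 0.4773 -0.0604  0.036 ] [ 0.4751 -0.0556  0.036 ]
bottle [0.4724 0.0809 0.092 ] [0.4664 0.0869 0.092 ]
yellow [0.663 0.021 0.089] [0.6642 0.0184 0.089 ]
```

Emit:
drive_tool(
  rows=[
    [[0,0,0],[2,2.6,0],0.5],
    [[0,0,0],[3.3,4.4,0],0.5],
    [[0,0,0],[3.3,4.4,0],0.5],
    [[0,0,0],[3.3,4.4,0],0.5],
    [[0,0,0],[3.3,4.4,0],0.5],
    [[0,0,0],[3.3,4.4,0],0.5],
    [[0,0,0],[3.3,4.4,0],0.5],
    [[0,0,0],[2.2,3.2,0],0.5],
  ],
  force=20,
)

```text
clock: 1.1
position: [0.4862, -0.1959, 0.242]
ee_rot: [-0.0, 0.976, 0.219, -0.0]
contact_force: [0.1, -0.2, 0.8]
width: 0.0049
gripper_force: 0.0
```

```bash
python3 - <<'E'
from h import *
c=snap('wrist','w1.png'); s=manip.get_state();print(s['position'],s['ee_rot'],s['width'],s['clock'])
np.savez('w1.npz',**c)
E
```

```text
[ 0.48840813 -0.19232751  0.241946  ] [-0.0021416   0.97545487  0.22018213  0.00174189] 0.004916568940893507 1.15
```

View pics/w1.png

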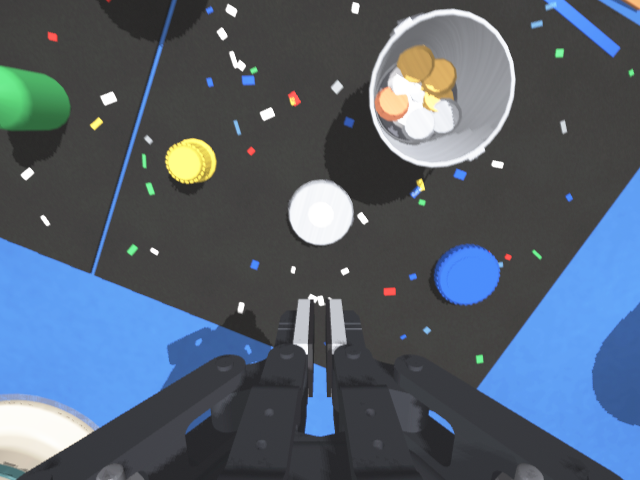

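Wrist view: lid centre is at (321,212), pail rim centre about (443,88), and the blue lid is off at (467,275).

```bash
python3 - <<'E'
from h import *
c=np.load('w1.npz')
print(ray(c,321,212,.016),ray(c,443,88,.089),manip.get_state()['position'])
E
```

```text
[ 0.4854 -0.1974  0.016 ] [ 0.6211 -0.2306  0.089 ] [ 0.48840813 -0.19232751  0.241946  ]
```

Emit:
drive_tool(
  rows=[
    [[0,0,0],[0,0,0],0.5],
    [[0,0,0],[0,0,-2],0.5],
    [[0,0,0],[0,0,-3.5],0.5],
    [[0,0,0],[0,0,-3.5],0.5],
    [[0,0,0],[0,0,-3.5],0.5],
    [[0,0,0],[0,0,-2.5],0.5],
    [[0,0,0],[0,0,-1.5],0.5],
    [[0,0,0],[0,0,0],0.5],
  ],
)

```text
clock: 2.15
position: [0.4844, -0.1985, 0.0765]
ee_rot: [-0.001, 0.976, 0.218, -0.001]
contact_force: [-0.3, -0.1, -1.0]
width: 0.0053
gripper_force: 0.0
```

Emit:
drive_tool(
  rows=[
    [[0,0,0],[0,0,0],0.5],
    [[0,0,0],[0,0,0],0.5],
    [[0,0,0],[0,0,0],0.5],
    [[0,0,0],[0,0,0],0.5],
    [[0,0,0],[0,0,0],0.5],
    [[0,0,0],[0,0,0],0.5],
    [[0,0,0],[0,0,0],0.5],
    [[0,0,0],[0,0,0],0.5],
  ],
)

```text
clock: 3.15
position: [0.4853, -0.1981, 0.0773]
ee_rot: [0.0, 0.976, 0.219, -0.0]
contact_force: [0.4, 0.1, 0.1]
width: 0.005
gripper_force: 0.0
```

Emit:
drive_tool(
  rows=[
    [[0,0,0],[0,0,0],0.5],
    [[0,0,0],[0,0,0],0.5],
    [[0,0,0],[0,0,0],0.5],
    [[0,0,0],[0,0,0],0.5],
    [[0,0,0],[0,0,0],0.5],
    [[0,0,0],[0,0,0],0.5],
    [[0,0,0],[0,0,0],0.5],
    [[0,0,0],[0,0,0],0.5],
  ],
)

```text
clock: 4.15
position: [0.4853, -0.198, 0.0773]
ee_rot: [0.0, 0.976, 0.219, -0.0]
contact_force: [1.2, -0.1, 0.2]
width: 0.0052
gripper_force: 0.0
```

```bash
python3 - <<'E'
from h import *
snap('side','s2.png')
cv2.imwrite('pics/s2c.png',cv2.resize(cv2.imread('pics/s2.png')[80:280,200:467],(800,600)))
E
```

```text
(no output)
```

View pics/s2c.png

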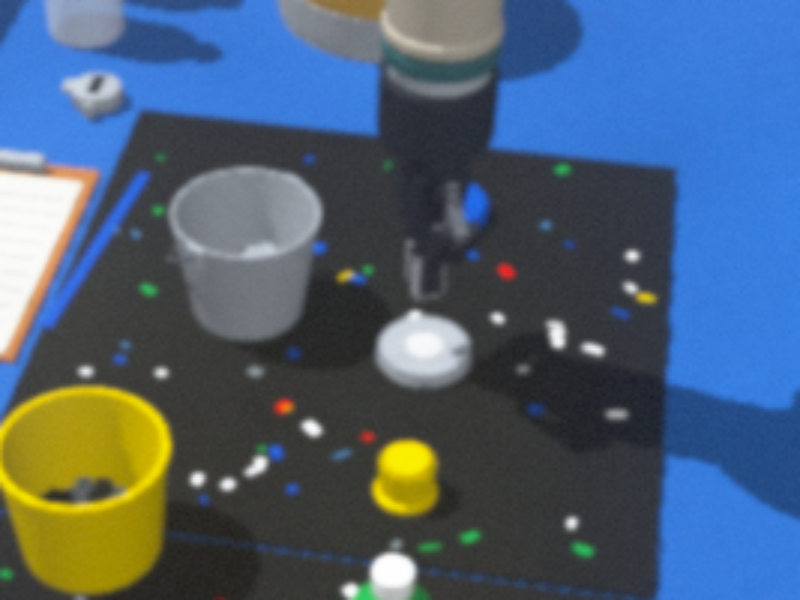

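The crop shows the fingertips (425,295) a few centimetres above the lid (425,350), with nothing disturbed. Next I rise and travel to the pail.

Emit:
drive_tool(
  rows=[
    [[0,0,0],[0,0,0],0.5],
    [[0,0,0],[0,0,0],0.5],
    [[0,0,0],[0,0,0],0.5],
    [[0,0,0],[0,0,2],0.5],
    [[0,0,0],[0,0,4],0.5],
    [[0,0,0],[0,0,4],0.5],
    [[0,0,0],[0,0,3],0.5],
    [[0,0,0],[0,0,1],0.5],
  ],
)

```text
clock: 5.2
position: [0.4862, -0.1985, 0.2192]
ee_rot: [0.001, 0.976, 0.219, 0.001]
contact_force: [0.1, 0.2, -0.5]
width: 0.0049
gripper_force: 0.0
```

Emit:
drive_tool(
  rows=[
    [[0,0,0],[1.5,-0.4,0],0.5],
    [[0,0,0],[3,-0.7,0],0.5],
    [[0,0,0],[3,-0.7,0],0.5],
    [[0,0,0],[3,-0.7,0],0.5],
    [[0,0,0],[2,-0.5,0],0.5],
    [[0,0,0],[1,-0.2,0],0.5],
    [[0,0,0],[0,0,0],0.5],
    [[0,0,0],[0,0,0],0.5],
  ],
)

```text
clock: 6.2
position: [0.6196, -0.2298, 0.2168]
ee_rot: [-0.0, 0.976, 0.219, -0.001]
contact_force: [-0.6, -0.4, 0.6]
width: 0.0051
gripper_force: 0.0
```

Emit:
drive_tool(
  rows=[
    [[0,0,0],[0,0,-1],0.5],
    [[0,0,0],[0,0,-2.5],0.5],
    [[0,0,0],[0,0,-2.5],0.5],
    [[0,0,0],[0,0,-1.5],0.5],
    [[0,0,0],[0,0,-1],0.5],
    [[0,0,0],[0,0,0],0.5],
    [[0,0,0],[0,0,0],0.5],
    [[0,0,0],[0,0,0],0.5],
  ],
)

```text
clock: 7.2
position: [0.6209, -0.2303, 0.1333]
ee_rot: [0.001, 0.976, 0.219, 0.001]
contact_force: [-0.4, 0.5, 0.2]
width: 0.0049
gripper_force: 0.0
```

```bash
python3 - <<'E'
from h import *
snap('side','s3.png')
cv2.imwrite('pics/s3c.png',cv2.resize(cv2.imread('pics/s3.png')[60:260,180:447],(800,600)))
E
```

```text
(no output)
```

View pics/s3c.png

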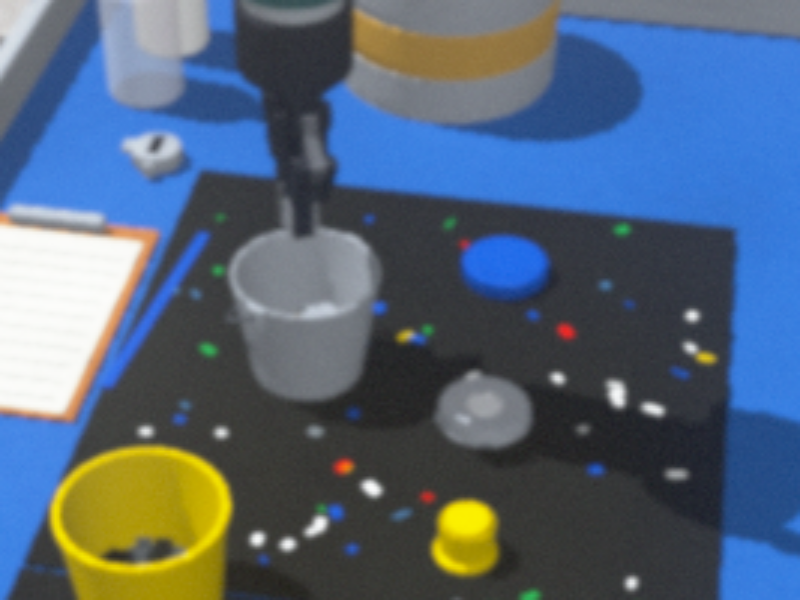

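The crop shows the fingertips (303,235) just above the pail mouth (rim centre about 305,272), with the pail and lid undisturbed. Handing in.

```bash
python3 -c "
from rig import job
print(job.sign_off())"
```

```text
the job is handed in; nothing more can be done
None
```

I pointed at the steel lid for about 2.4 s, then moved to just above the steel pail's mouth and handed the job in still pointing there; I saw no contact or movement of any piece, but the sign-off gave no verdict.

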